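Load the egg cooker and hold its start dial

ROBOT

A 6-joint arm with a two-finger parallel gripper is mounted at the origin on a cart in front of the work surface, level with it; the furniture and walls round the work are solid. World frame = base frame: x ahead of the robot, y to its left, z up, the work surface at z = 0. Lengths are in m, angles in rad, forces in N, time in s.
With the tool pointing down it reaches from about 0.25 to 0.775 m from the base axis. Payload 4 kg.
Tool frame: the origin (TCP) lies midway between the tips of the shut fingers; the grasp point (between the pads) lies 19 mm behind it (arm.hold_point_z is the distance from the TCP to the grasp point, in m); z points along the fingers, y is the line along which they close (so a half turn about z gives the same grasp; the last joint's range is limited). The gripper opens to 94 mm and grips with 3 to 60 N. Pads are 16 mm wide; open, the fingers measure 119 mm over their backs; the gripper's body (75 mm by 177 mm) begins 78 mm behind the grasp point.
Start: joints at [-1.416, 0.087, 1.371, -0, 1.684, -0.103], TCP at [0.14, -0.532, 0.169] pointing down, gripper open.
Joint ranges: [-3.1, 3.1], [-0.76, 2.03], [0.27, 2.55], [-1.08, 4.22], [0.17, 2.65], [-2.57, 2.57]. Speed limits (rad/s): [2.79, 2.79, 3.14, 3.14, 3.14, 3.14].

INTERFACE

Orientations are given as a unit quaternion [x, y, z, w].
In Python, from station import get_state, eyes, arm gives the robot as it stands.
- The arm moves only by the shell command python3 -m inch 'ROWS' [FORCE]. ROWS is JSON, a list of rows, each a list of 7 numbers: the shift along the tool's x, y, z in m, then the turn, a rotation vector about the tool's x, y, z in degrees, then the closure, from -1 (fully open) to 1 (shut). A call has 1 to 20 rows; each row is the pose to reach, as a shift and turn from the pose commanded when the call began, along the tool's axes at that moment; what a row does not reach only later rows make up. A row lasts 1/12 s, in which the tool goes at most 41.7 mm and 7.16 degrees, less where a joint would pass 70% of its speed; a pose out of reach is approached as far as the arm can. A call with a gripper value outside its range is refused whole. The fingers move at their own pace and stop on an object; FORCE is the grip in N (left out, the last holds). Time passes only in rows, so rows that repeat a pose let the fingers close. It gives the time, the measured TCP pose, the force, the opening and the grip force at its end, in the units of the state.
- get_state(): the state, without advancing time (a new reading comes with each control period).
- eyes.grab_frame(name): name is "scene" or "side" or "wrist"; returns the picture (384x512x3 uint8, red, green, blue); there is no depth.
- eyes.get_calibration(name): a dict with "fx", "fy", "cx", "cy" (pixels), "xyz" and "attitude" of the camera in the world; the wrist camera has in their place "hand_eye" (4x4, takes a point from camera to tool coordinates, whose origin is the TCP and whose axes are the flange's). Camera axes: x right, y down, z forward; pixel columns grow to the right and rows downward; lengths in m; the calibration is good to about 2 mm. The wrist camera is an equidistant fisheye: a pixel r from the principal point sees the ray r / f radians off the axis. A picture is of the moment at which its call begins: read the wrist's pose just before it. get_calibration takes no time and is no camera call.
- arm.finish_job(): hands the job in; it is judged then, once.
The state is a dict: "time": time; "joint_pos": joint angles; "qd": joint speeds; "joint_torque": joint torques, N m; "tcp_pos": TCP position; "tcp_rot": TCP orientation; "ft_force": force on the tool from outside, world axes, zero at the start; "ft_torque": the same for the moment, N m; "opening": finger opening in m; "gripper_force": force on a finger pad.
Only numpy, scipy, OpenCV 4.12 (cv2) and the standard library are available. Lean on these libraries where they do the work, as an engineer would, in place of code of your own. Each camera call takes 0.05 s, during which the arm holds its last target. There are 200 camera calls.

TASK

Stand the three eggs from the wooden rack upright in the cups of the egg cooker, one to a cup, setting them down rather than dropping them. Then, with all eggs in, turn the cooker's spring-return dial clockwise past its first two clicks to the third and hold it there: the program finishes while the gripper is still holding the dial at the third click. Leave the other things on the cabinet where they are.

Things in the scene. Friction and masses are not known exactly. Their poses are not given: they have to be found in the camera images.
- egg_1: one of three identical loose plain white eggs, rigid, 45 mm across and 58 mm tall, 50 to 80 g; starts upright (narrow end up) in a hole of the wooden rack. Origin at the egg's middle height on its long axis, about 21.5 mm above the rack's top; z runs up its long axis; yaw means nothing
- egg_2: one of three identical loose plain white eggs, rigid, 45 mm across and 58 mm tall, 50 to 80 g; starts upright (narrow end up) in a hole of the wooden rack. Origin at the egg's middle height on its long axis, about 21.5 mm above the rack's top; z runs up its long axis; yaw means nothing
- egg_3: one of three identical loose plain white eggs, rigid, 45 mm across and 58 mm tall, 50 to 80 g; starts upright (narrow end up) in a hole of the wooden rack. Origin at the egg's middle height on its long axis, about 21.5 mm above the rack's top; z runs up its long axis; yaw means nothing
- rack: fixed pale wooden board on the work surface, 230 (x) x 70 (y) x 18 (z) mm, with three 30 mm holes in a row along its x, 78 mm apart, the middle one at the centre; the eggs stand in the holes. Origin at the centre of its underside. It may stand left or right of the robot's centre line, swapped with the cooker
- cooker: fixed white egg cooker. Origin under its middle, on the work surface; x points from the dial to the heating pan. The round pan, 172 mm across, is centred at x = +47 mm; its flat steel top is 34.5 mm high and carries three steel cups on a 46 mm circle round the pan's centre (one straight back, two at the front, 80 mm apart). The console with the dial, 86 (x) x 96 (y) mm, top 44 mm high, lies at the front; the dial's upright axis is at x = -78 mm, y = 0
- cup_1 (a point): centre of the rim of cooker cup 1 (the back one): an open steel ring cup, 30 mm inside and 37 mm outside at the rim, rim 52 mm above the work surface and 17.5 mm above the pan. An egg stands in it upright on the rim, its middle 21.5 mm above this point and its lower tip about 8 mm below
- cup_2 (a point): centre of the rim of cooker cup 2 (front, cooker's +y side): an open steel ring cup, 30 mm inside and 37 mm outside at the rim, rim 52 mm above the work surface and 17.5 mm above the pan. An egg stands in it upright on the rim, its middle 21.5 mm above this point and its lower tip about 8 mm below
- cup_3 (a point): centre of the rim of cooker cup 3 (front, cooker's -y side): an open steel ring cup, 30 mm inside and 37 mm outside at the rim, rim 52 mm above the work surface and 17.5 mm above the pan. An egg stands in it upright on the rim, its middle 21.5 mm above this point and its lower tip about 8 mm below
- dial: upright grip bar of the cooker's dial, turning with it, black: 46 mm long (its x), 12 mm thick (its y), 30 mm tall; top 82 mm and foot 52.5 mm above the work surface, over a round disc 48 mm across. Origin at the middle of the bar, 67 mm above the work surface, on the dial's upright axis. At rest the bar lies along the cooker's x, its pointer line on the end away from the pan
- dial_turn (a joint): turn of the dial, rad: 0 at rest, grows clockwise seen from above. Click positions at 0.4 (one dot), 0.8 (two dots) and 1.2 (three dots); end stop at about 1.30. A spring turns it back to 0 from everywhere when let go; no click holds it. The spring pulls back with about 0.13 N m at rest, rising to 0.21 N m at the third click, and the clicks add up to 0.08 N m in the first half of the way to the next click and take as much off in the second half
- terracotta_mug: plain terracotta mug, 82x115x90 mm; bystander, to be left standing; origin at the centre of its underside
- sauce_bottle: glass bottle with a cap, 62 mm wide, 237 mm tall; bystander, to be left standing; origin at the centre of its underside
- carton: small upright carton, 51x82x139 mm; bystander, to be left standing; origin at the centre of its underside
- salt_shaker: glass shaker with a metal top, 44 mm wide, 90 mm tall; bystander, to be left standing; origin at the centre of its underside
- coffee_jar: glass jar of ground coffee with a dark lid, 59 mm wide, 95 mm tall; bystander, to be left standing; origin at the centre of its underside
- tea_box: dark small box, 60x67x76 mm; bystander, to be left standing; origin at the centre of its underside
Mind the look-alikes: they are no part of the job. Leave any orange or yellow look-alike of the egg_3 alone. What is shaped like the egg_1 but green is not meant.

How it is judged:
By the outcome, as a careful person would: the job done as asked, in the order asked, and still so for the second after the job is handed in, while the arm keeps its last pose, push and grip.
It also fails if it takes over 72 s, if anything falls off the work surface, if the arm or the gripper's body presses on something with over 40 N, if the wrist force passes 120 N, or if a joint passes its speed limit or range.

## Working session

There is one attempt and no reset: what is moved stays moved. The work goes in short steps, Python scripts to look and compute and a shell command to move; the robot and the scene stay as the last step left them, time stands still between calls to the robot, and variables do not carry over. Pictures are saved under pics/ and viewed, at most 10 in all, crops included, and the job is handed in when it is done.

```bash
mkdir -p pics
python3 - <<'E'
from station import get_state, eyes, arm
import cv2
s=get_state(); print(s['time'],s['tcp_pos'],s['tcp_rot'],s['opening'],arm.hold_point_z)
for n in("scene","side"):
    cv2.imwrite(f"pics/{n}0.png",eyes.grab_frame(n)[:,:,::-1]); print(eyes.get_calibration(n))
print(eyes.get_calibration("wrist"))
E
```

```text
0.0 [ 0.14013399 -0.53119919  0.16772412] [ 9.91701634e-01  1.28556151e-01 -2.13470026e-05 -1.08817821e-03] 0.09404206587321895 0.0188
{'fx': 386.7279874493068, 'fy': 386.7279874493068, 'cx': 255.55670764067844, 'cy': 198.57981151849248, 'xyz': array([-0.0079659 , -0.64242428,  1.00285123]), 'attitude': array([ 0.87109796, -0.32240304,  0.1197801 , -0.3505672 ])}
{'fx': 382.5101442937032, 'fy': 382.5101442937032, 'cx': 255.25732283654523, 'cy': 187.06225964356108, 'xyz': array([ 0.54534294, -1.09760975,  0.5820579 ]), 'attitude': array([ 0.83932822,  0.00477199,  0.00784268, -0.54354747])}
{'fx': 297.3186396354542, 'fy': 297.3186396354542, 'cx': 256.0126817819555, 'cy': 194.979318501142, 'hand_eye': array([[-6.34759733e-04, -9.72110510e-01, -2.34522393e-01,
         6.70530863e-02],
       [ 9.99999735e-01, -7.00937763e-04,  1.98827077e-04,
        -4.48753557e-04],
       [-3.57667493e-04, -2.34522204e-01,  9.72110697e-01,
        -2.15770413e-01],
       [ 0.00000000e+00,  0.00000000e+00,  0.00000000e+00,
         1.00000000e+00]])}
```

View pics/scene0.png

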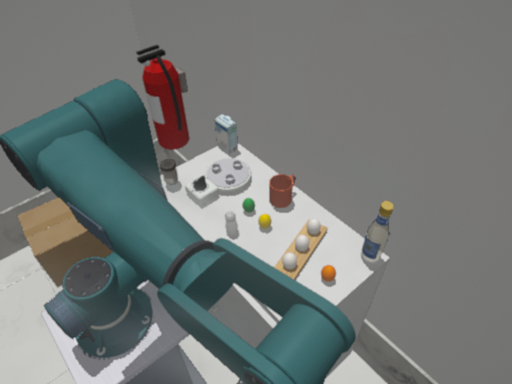

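View pics/side0.png

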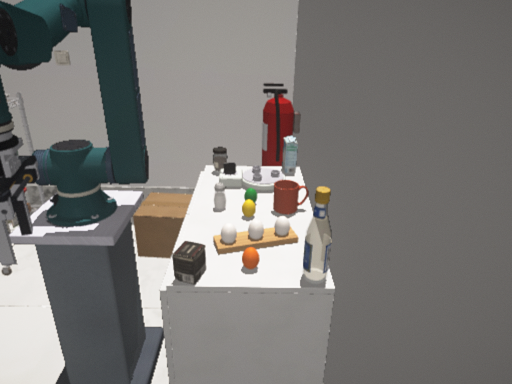

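The side picture shows three white eggs in the wooden rack at about (229,233), (256,230) and (282,226). The look-alikes are yellow (249,208), green (251,196) and orange (250,258), so the white ones in the rack are the ones meant. The cooker is at about (255,177), with its dial at (230,170). I'll confirm in enlarged crops.

Run:
```python
import cv2
a=cv2.imread("pics/scene0.png")[145:285,160:345]; cv2.imwrite("pics/sc.png",cv2.resize(a,None,fx=4,fy=4,interpolation=cv2.INTER_CUBIC))
a=cv2.imread("pics/side0.png")[140:280,165:335]; cv2.imwrite("pics/sd.png",cv2.resize(a,None,fx=4,fy=4,interpolation=cv2.INTER_CUBIC))
```

```text
(no output)
```

View pics/sc.png

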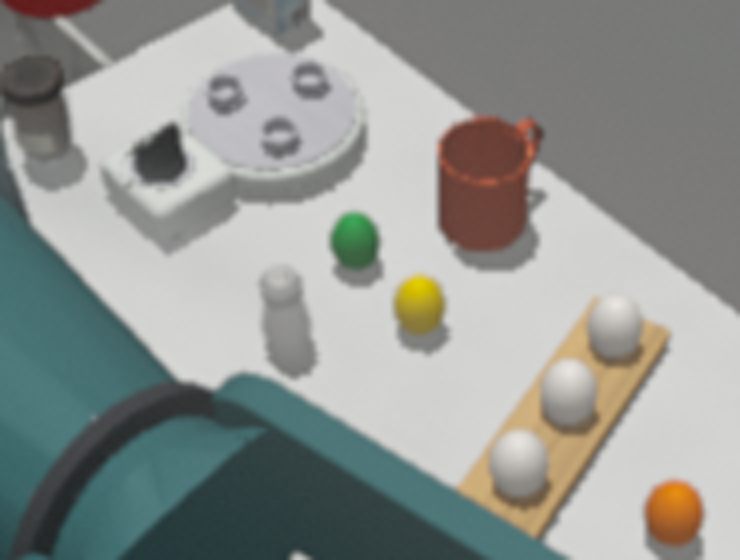

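View pics/sd.png

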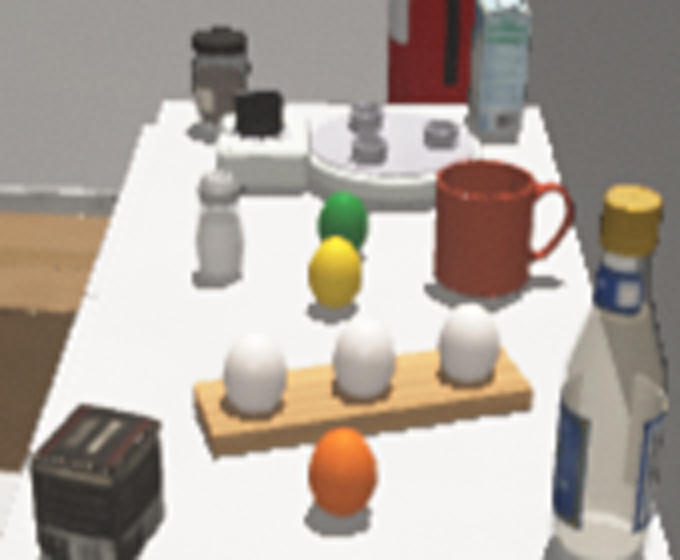

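The crops confirm it. In the scene crop the white eggs are at (615,328), (569,395) and (519,466), and the cup rims at (226,88), (311,76) and (281,132). The dial is at about (163,148). Next I'll project these to world positions.

```bash
cat > h.py <<'E'
import numpy as np
from scipy.spatial.transform import Rotation as R
from station import get_state, eyes, arm
def ray(n,u,v):
    c=eyes.get_calibration(n)
    d=R.from_quat(c['attitude']).apply([(u-c['cx'])/c['fx'],(v-c['cy'])/c['fy'],1]); return c['xyz'],d
def plane(n,u,v,z):
    o,d=ray(n,u,v); return o+d*(z-o[2])/d[2]
def wplane(s,u,v,z):
    c=eyes.get_calibration("wrist"); H=c['hand_eye']
    x,y=u-c['cx'],v-c['cy']; r=np.hypot(x,y); t=r/c['fx']
    d=np.array([x/r*np.sin(t),y/r*np.sin(t),np.cos(t)])
    Rt=R.from_quat(s['tcp_rot']); o=s['tcp_pos']+Rt.apply(H[:3,3]); d=Rt.apply(H[:3,:3]@d)
    return o+d*(z-o[2])/d[2]
E
python3 - <<'E'
from h import *
np.set_printoptions(precision=4,suppress=True)
S=lambda u,v:(160+u/4,145+v/4)
D=lambda u,v:(165+u/4,140+v/4)
for n,a,b,z in [("eggA",(615,328),(469,345),.0395),("eggB",(569,395),(364,360),.0395),("eggC",(519,466),(255,374),.0395),
 ("cup left",(226,88),(367,106),.052),("cup back",(311,76),(441,127),.052),("cup right",(281,130),(370,144),.052),
 ("dialtop",(160,150),(260,97),.075),("yellow",(419,305),(335,274),.029),("green",(355,240),(344,226),.029),
 ("mug base",(482,235),(482,285),0),("salt",(290,360),(220,275),0),("orange",(674,512),(343,472),.029),("carton",(290,40),(500,130),0),("jar",(45,145),(215,125),0)]:
    print(n,plane("scene",*S(*a),z),plane("side",*D(*b),z))
s=get_state();print(R.from_quat(s['tcp_rot']).as_matrix())
E
```

```text
eggA [ 0.6285 -0.1522  0.0395] [ 0.6322 -0.1551  0.0395]
eggB [ 0.5537 -0.1753  0.0395] [ 0.5578 -0.1782  0.0395]
eggC [ 0.4795 -0.1974  0.0395] [ 0.4836 -0.1991  0.0395]
cup left [0.557  0.2739 0.052 ] [0.5615 0.2788 0.052 ]
cup back [0.6262 0.2352 0.052 ] [0.6303 0.2277 0.052 ]
cup right [0.5607 0.1959 0.052 ] [0.5639 0.1833 0.052 ]
dialtop [0.4529 0.2247 0.075 ] [0.4612 0.2377 0.075 ]
yellow [ 0.532  -0.0246  0.029 ] [ 0.5356 -0.0291  0.029 ]
green [0.5385 0.0659 0.029 ] [0.5418 0.0585 0.029 ]
mug base [0.6429 0.018  0.    ] [0.6555 0.0116 0.    ]
salt [0.4294 0.019  0.    ] [0.4406 0.0219 0.    ]
orange [ 0.5425 -0.2957  0.029 ] [ 0.5446 -0.2976  0.029 ]
carton [0.6788 0.3397 0.    ] [0.6987 0.3522 0.    ]
jar [0.4126 0.3718 0.    ] [0.4078 0.3527 0.    ]
[[ 0.9669  0.255  -0.0003]
 [ 0.255  -0.9669  0.002 ]
 [ 0.0002 -0.002  -1.    ]]
```

```bash
python3 -m inch '[[0.01,-0.005,0,0,0,0,-1],[0.03,-0.014,0,0,0,0,-1],[0.06,-0.029,0,0,0,0,-1],[0.095,-0.046,0,0,0,0,-1],[0.13,-0.062,0,0,0,0,-1],[0.165,-0.079,0,0,0,0,-1],[0.2,-0.096,0,0,0,0,-1],[0.235,-0.113,0,0,0,0,-1],[0.27,-0.129,0,0,0,0,-1],[0.305,-0.146,0,0,0,0,-1],[0.34,-0.163,0,0,0,0,-1],[0.375,-0.18,0,0,0,0,-1],[0.41,-0.196,0,0,0,0,-1],[0.44,-0.211,0,0,0,0,-1],[0.465,-0.223,0,0,0,0,-1],[0.482,-0.231,0,0,0,0,-1],[0.49,-0.235,0,0,0,0,-1],[0.4925,-0.236,0,0,0,0,-1],[0.4925,-0.236,0,0,0,0,-1]]'
python3 - <<'E'
from h import *
import cv2
s=get_state(); im=eyes.grab_frame("wrist"); print(s['tcp_pos'],s['tcp_rot'],s['time'])
np.save("w1.npy",np.r_[s['tcp_pos'],s['tcp_rot']])
cv2.imwrite("pics/w1.png",cv2.resize(im[:,:,::-1],(768,576),interpolation=cv2.INTER_CUBIC))
E
```

```text
time: 1.68
tcp_pos: [0.5561, -0.1777, 0.1686]
tcp_rot: [0.992, 0.129, -0.0, -0.0]
ft_force: [-0.3, -0.3, -0.1]
opening: 0.094
gripper_force: 0.0
[ 0.5560542  -0.1776756   0.16855636] [ 9.91656262e-01  1.28909403e-01 -4.73140225e-04 -2.47157754e-05] 1.6833
```

View pics/w1.png

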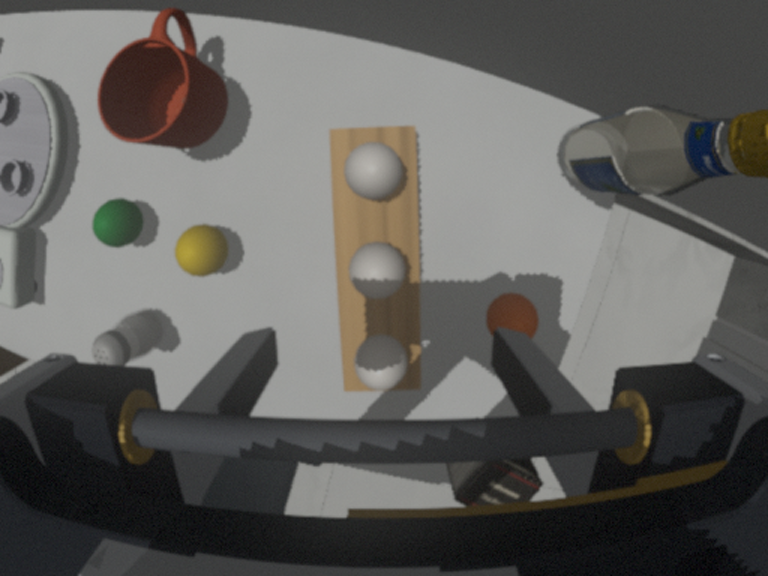

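The wrist view (1.5x) shows the eggs at (375,171), (378,270) and (381,361), and the rack's edges at about x=331..415 along the top.

Run:
```python
from h import *
np.set_printoptions(precision=4,suppress=True)
a=np.load("w1.npy"); s={'tcp_pos':a[:3],'tcp_rot':a[3:]}
Rt=R.from_quat(a[3:])
for n,p,z in[("A",(375,171),.0395),("B",(378,270),.0395),("C",(381,361),.0395),("rack TL",(331,130),.018),("rack TR",(414,126),.018),("BR",(420,388),.018),("BL",(345,391),.018),("mug rimC",(148,95),.09)]:
    q=wplane(s,p[0]/1.5,p[1]/1.5,z); print(n,q,"tool",Rt.inv().apply(q-a[:3]))
print(plane("side",165+610/4,140+548/4,0))
```

```text
A [ 0.6308 -0.1504  0.0395] tool [ 0.0794 -0.0072  0.129 ]
B [ 0.5566 -0.1722  0.0395] tool [ 0.002  -0.0051  0.1291]
C [ 0.4828 -0.194   0.0395] tool [-0.0749 -0.0029  0.1291]
rack TL [ 0.6557 -0.1064  0.018 ] tool [ 0.1147 -0.0434  0.1505]
rack TR [ 0.6757 -0.1709  0.018 ] tool [0.1176 0.024  0.1504]
BR [ 0.4572 -0.2371  0.018 ] tool [-0.1106  0.0322  0.1507]
BL [ 0.4368 -0.172   0.018 ] tool [-0.1137 -0.036   0.1507]
mug rimC [0.6501 0.0232 0.09  ] tool [ 0.1424 -0.1701  0.0785]
[ 0.7091 -0.332   0.    ]
```

```bash
python3 -m inch '[[0.02,-0.0015,0.01,0,0,0,-1],[0.045,-0.0035,0.03,0,0,0,-1],[0.07,-0.005,0.055,0,0,0,-1],[0.079,-0.006,0.08,0,0,0,-1],[0.079,-0.006,0.105,0,0,0,-1],[0.079,-0.006,0.125,0,0,0,-1],[0.079,-0.006,0.138,0,0,0,-1],[0.079,-0.006,0.145,0,0,0,-1],[0.079,-0.006,0.145,0,0,0,-1],[0.079,-0.006,0.145,0,0,0,0],[0.079,-0.006,0.145,0,0,0,1],[0.079,-0.006,0.145,0,0,0,1],[0.079,-0.006,0.145,0,0,0,1],[0.079,-0.006,0.145,0,0,0,1],[0.079,-0.006,0.145,0,0,0,1],[0.079,-0.006,0.145,0,0,0,1],[0.079,-0.006,0.145,0,0,0,1]]' 15
```

```text
time: 3.15
tcp_pos: [0.6312, -0.1521, 0.024]
tcp_rot: [0.992, 0.129, 0.0, 0.0]
ft_force: [-0.4, -0.1, 0.7]
opening: 0.0444
gripper_force: 0.0
```

```bash
python3 -m inch '[[0,0,0,0,0,0,1],[0,0,0,0,0,0,1],[0,0,-0.004,0,0,0,1],[0,0,-0.012,0,0,0,1],[0,0,-0.025,0,0,0,1],[0,0,-0.045,0,0,0,1],[0,0,-0.068,0,0,0,1],[0,0,-0.09,0,0,0,1],[0,0,-0.11,0,0,0,1],[0,0,-0.12,0,0,0,1],[0,0,-0.125,0,0,0,1],[0,0,-0.125,0,0,0,1]]' 15
```

```text
time: 4.15
tcp_pos: [0.6319, -0.1525, 0.1508]
tcp_rot: [0.992, 0.129, 0.001, 0.001]
ft_force: [0.4, 0.2, 0.4]
opening: 0.0007
gripper_force: 0.0
```

The fingers shut fully, so the egg slipped out. I'll take a look.

Run:
```python
from h import *
import cv2
s=get_state(); im=eyes.grab_frame("wrist"); print(s['tcp_pos'],s['tcp_rot'],s['time'])
np.save("w2.npy",np.r_[s['tcp_pos'],s['tcp_rot']])
b=eyes.grab_frame("side")
cv2.imwrite("pics/side2.png",b[:,:,::-1])
A=cv2.resize(im[:,:,::-1],(400,300),interpolation=cv2.INTER_AREA); B=cv2.resize(b[140:290,165:365,::-1],(800,600)[0:2],interpolation=cv2.INTER_CUBIC)
B=cv2.resize(B,(400,300))
cv2.imwrite("pics/w2.png",np.hstack([A,B]))
```

```text
[ 0.63188753 -0.15249607  0.15084071] [9.91707532e-01 1.28504971e-01 1.41232292e-03 8.05582242e-04] 4.15
```

View pics/w2.png

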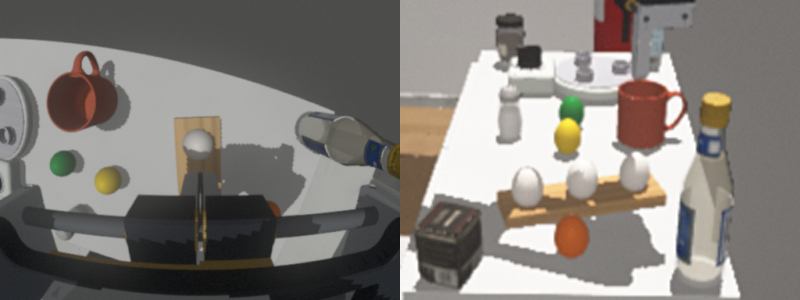

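Run:
```python
from h import *
import cv2
np.set_printoptions(precision=4,suppress=True)
a=np.load("w2.npy"); s={'tcp_pos':a[:3],'tcp_rot':a[3:]}
Rt=R.from_quat(a[3:])
for n,p,z in[("A",(198,143),.0395),("rackTL",(175,118),.018),("rackTR",(220,116),.018)]:
    q=wplane(s,p[0]*1.28,p[1]*1.28,z); print(n,q,"tool",Rt.inv().apply(q-a[:3]))
b=cv2.imread("pics/side2.png")[195:255,210:300]
cv2.imwrite("pics/sd2.png",cv2.resize(b,None,fx=8,fy=8,interpolation=cv2.INTER_CUBIC))
```

```text
A [ 0.6332 -0.149   0.0395] tool [ 0.0019 -0.0033  0.1113]
rackTL [ 0.6576 -0.1067  0.018 ] tool [ 0.0362 -0.038   0.1329]
rackTR [ 0.6777 -0.1714  0.018 ] tool [0.0391 0.0297 0.133 ]
```

View pics/sd2.png

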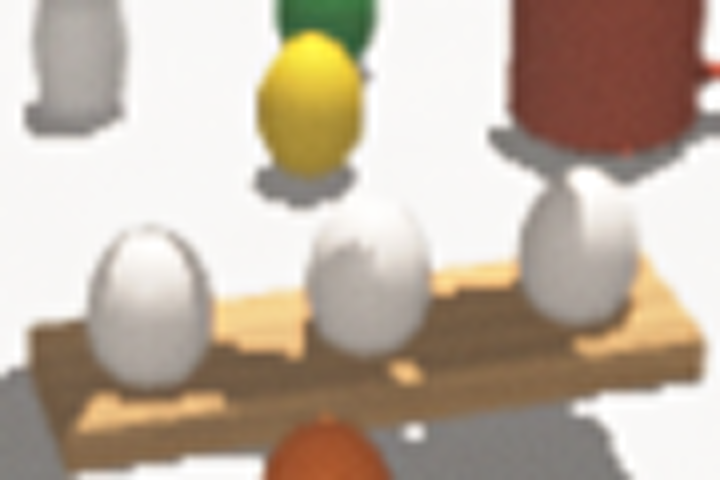

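Egg A is still upright in its hole, so the fingers slid off it. I'll regrasp lower, with more force, and check before lifting.

```bash
python3 -m inch '[[0.001,-0.003,0,0,0,0,-0.5],[0.001,-0.003,0,0,0,0,-0.5],[0.001,-0.003,0,0,0,0,-0.5],[0.001,-0.003,0,0,0,0,-0.5],[0.001,-0.003,0.01,0,0,0,-0.5],[0.001,-0.003,0.02,0,0,0,-0.5],[0.001,-0.003,0.03,0,0,0,-0.5],[0.001,-0.003,0.04,0,0,0,-0.5],[0.001,-0.003,0.04,0,0,0,-0.5],[0.001,-0.003,0.04,0,0,0,-0.5],[0.001,-0.003,0.04,0,0,0,-0.5],[0.001,-0.003,0.04,0,0,0,-0.5]]' 28
```

```text
time: 5.25
tcp_pos: [0.6318, -0.1491, 0.1097]
tcp_rot: [0.992, 0.129, 0.001, 0.0]
ft_force: [0.5, 0.0, -0.2]
opening: 0.07
gripper_force: 0.0
```

```bash
python3 -m inch '[[0,0,0.02,0,0,0,-0.5],[0,0,0.045,0,0,0,-0.5],[0,0,0.065,0,0,0,-0.5],[0,0,0.08,0,0,0,-0.5],[0,0,0.087,0,0,0,-0.5],[0,0,0.089,0,0,0,-0.5],[0,0,0.089,0,0,0,0],[0,0,0.089,0,0,0,1],[0,0,0.089,0,0,0,1],[0,0,0.089,0,0,0,1],[0,0,0.089,0,0,0,1],[0,0,0.089,0,0,0,1],[0,0,0.089,0,0,0,1]]' 28
```

```text
time: 6.33
tcp_pos: [0.6317, -0.1493, 0.0204]
tcp_rot: [0.992, 0.129, 0.0, 0.0]
ft_force: [0.8, -0.4, 1.2]
opening: 0.0302
gripper_force: 26.7
```

```bash
python3 -m inch '[[0,0,0,0,0,0,1],[0,0,0,0,0,0,1],[0,0,0,0,0,0,1]]' 28
```

```text
time: 6.58
tcp_pos: [0.6317, -0.1493, 0.0203]
tcp_rot: [0.992, 0.129, 0.0, 0.0]
ft_force: [-0.6, -0.7, 2.5]
opening: 0.0298
gripper_force: 26.8
```

```bash
cat > tile.py <<'E'
from h import *
import cv2,sys
def tile(name,rs=(190,250,200,300),rc=(200,260,270,350),rw=(60,360,90,420)):
    s=get_state(); np.save("wlast.npy",np.r_[s['tcp_pos'],s['tcp_rot']])
    f=lambda n,r,sz:cv2.resize(eyes.grab_frame(n)[r[0]:r[1],r[2]:r[3],::-1],sz,interpolation=cv2.INTER_CUBIC)
    W=f("wrist",rw,(400,600)); S=f("side",rs,(400,300)); C=f("scene",rc,(400,300))
    cv2.imwrite(f"pics/{name}.png",np.hstack([W,np.vstack([S,C])])); print(s['tcp_pos'],s['opening'],s['time'])
E
python3 -c "
from tile import *
tile('t1',rs=(180,255,210,310),rc=(190,265,265,365),rw=(54,354,156,356))"
```

```text
[ 0.63167567 -0.14928575  0.02026856] 0.02981871360917466 6.5833
```

View pics/t1.png

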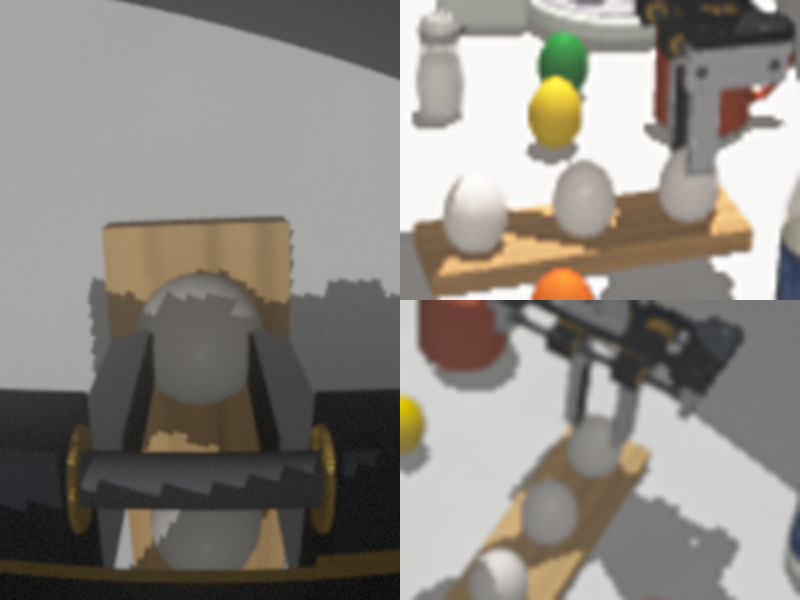

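The side tile shows the fingertips ending only about a third of the way down the egg, higher than the TCP suggests. I'll compute their height.

Run:
```python
from h import *
np.set_printoptions(precision=4,suppress=True)
def at(n,u,v,ax,val):
    o,d=ray(n,u,v); return o+d*(val-o[ax])/d[ax]
for u in(280.5,285,288.5):print(at("side",u,223.7,1,-.172))
print("egg top/bottom side",at("side",282,217,1,-.15),at("side",282,236,1,-.15))
print("scene tip R",[plane("scene",320.5,226.2,z) for z in(.02,.04,.05)])
print("scene egg",plane("scene",265+195/4,190+145/4,.0395), "side egg",plane("side",210+288/4,180+187/4,.0395))
a=np.load("wlast.npy"); s={'tcp_pos':a[:3],'tcp_rot':a[3:]}
f=lambda x,y:(156+x/2,54+y/2)
for z in(.0395,.055):print("wrist egg",wplane(s,*f(200,338),z), [R.from_quat(a[3:]).inv().apply(wplane(s,*f(*p),z)-a[:3]) for p in((150,335),(265,335),(200,338))])
```

```text
[ 0.6254 -0.172   0.0572]
[ 0.6379 -0.172   0.0575]
[ 0.6476 -0.172   0.0576]
egg top/bottom side [ 0.6306 -0.15    0.0664] [ 0.6335 -0.15    0.0043]
scene tip R [array([ 0.6605, -0.1544,  0.02  ]), array([ 0.6469, -0.1643,  0.04  ]), array([ 0.6401, -0.1693,  0.05  ])]
scene egg [ 0.6308 -0.1501  0.0395] side egg [ 0.6313 -0.158   0.0395]
wrist egg [ 0.6311 -0.149   0.0395] [array([ 0.0006, -0.0179, -0.0192]), array([ 0.0005,  0.0223, -0.0192]), array([-0.0005, -0.0004, -0.0192])]
wrist egg [ 0.6362 -0.1476  0.055 ] [array([ 0.0058, -0.0165, -0.0347]), array([ 0.0058,  0.0205, -0.0347]), array([ 0.0048, -0.0004, -0.0347])]
```

Run:
```python
from h import *
import cv2
def proj(n,p):
    c=eyes.get_calibration(n); q=R.from_quat(c['attitude']).inv().apply(np.array(p)-c['xyz'])
    return c['fx']*q[0]/q[2]+c['cx'],c['fy']*q[1]/q[2]+c['cy']
for z in(.1508,.17,.185):print(z,proj("side",(.6319,-.1525,z)))
im=cv2.imread("pics/side2.png")
print(im[160:196,285].tolist())
```

```text
0.1508 (np.float64(284.0115407513933), np.float64(190.1085764168227))
0.17 (np.float64(284.36106522344824), np.float64(183.63672181878886))
0.185 (np.float64(284.6378557356359), np.float64(178.51162159773065))
[[139, 137, 139], [138, 136, 139], [135, 134, 136], [135, 133, 134], [138, 135, 137], [136, 135, 137], [137, 135, 136], [138, 136, 138], [137, 134, 137], [138, 136, 138], [138, 135, 138], [138, 136, 138], [136, 134, 136], [138, 134, 137], [138, 135, 138], [137, 136, 138], [139, 135, 137], [132, 129, 131], [116, 116, 118], [93, 99, 135], [58, 73, 146], [51, 64, 127], [54, 66, 126], [52, 64, 125], [54, 66, 126], [52, 63, 124], [53, 65, 126], [52, 64, 125], [54, 69, 139], [58, 74, 147], [54, 67, 129], [55, 67, 126], [54, 66, 126], [55, 66, 127], [56, 68, 128], [55, 66, 127]]
```

The camera puts the shut tips about 32–35 mm behind the reported TCP, which fits the 30 mm chord near the egg's top. So I'll go lower by that amount, in steps, watching the force.

```bash
python3 -m inch '[[0,0,0,0,0,0,-0.5],[0,0,0,0,0,0,-0.5],[0,0,0,0,0,0,-0.5],[0,0,0,0,0,0,-0.5],[0,0,0,0,0,0,-0.5],[0,0,0,0,0,0,-0.5],[0,0,0,0,0,0,-0.5],[0,0,0,0,0,0,-0.5],[0,0,0.005,0,0,0,-0.5],[0,0,0.01,0,0,0,-0.5],[0,0,0.015,0,0,0,-0.5],[0,0,0.02,0,0,0,-0.5],[0,0,0.023,0,0,0,-0.5],[0,0,0.026,0,0,0,-0.5],[0,0,0.026,0,0,0,-0.5]]' 25
```

```text
time: 7.98
tcp_pos: [0.6307, -0.1488, -0.0073]
tcp_rot: [0.992, 0.129, -0.001, -0.0]
ft_force: [0.9, -0.7, 0.6]
opening: 0.0705
gripper_force: 0.0
```

```bash
python3 -m inch '[[0,0,0,0,0,0,0],[0,0,0,0,0,0,1],[0,0,0,0,0,0,1],[0,0,0,0,0,0,1],[0,0,0,0,0,0,1],[0,0,0,0,0,0,1],[0,0,0,0,0,0,1]]' 25
```

```text
time: 8.57
tcp_pos: [0.6316, -0.1491, -0.0058]
tcp_rot: [0.992, 0.129, 0.0, 0.0]
ft_force: [1.4, 0.5, 0.9]
opening: 0.0441
gripper_force: 25.0
```

```bash
python3 -m inch '[[0,0,-0.003,0,0,0,1],[0,0,-0.01,0,0,0,1],[0,0,-0.022,0,0,0,1],[0,0,-0.04,0,0,0,1],[0,0,-0.06,0,0,0,1],[0,0,-0.08,0,0,0,1],[0,0,-0.096,0,0,0,1],[0,0,-0.106,0,0,0,1],[0,0,-0.11,0,0,0,1],[0,0,-0.11,0,0,0,1]]' 25
```

```text
time: 9.4
tcp_pos: [0.6321, -0.1492, 0.1057]
tcp_rot: [0.992, 0.129, 0.001, 0.001]
ft_force: [0.8, 0.5, -0.9]
opening: 0.0438
gripper_force: 25.0
```

```bash
python3 -m inch '[[-0.001,-0.01,0,0,0,0,1],[-0.003,-0.03,0,0,0,0,1],[-0.006,-0.06,0,0,0,0,1],[-0.009,-0.09,0,0,0,0,1],[-0.012,-0.12,0,0,0,0,1],[-0.015,-0.15,0,0,0,0,1],[-0.018,-0.18,0,0,0,0,1],[-0.021,-0.21,0,0,0,0,1],[-0.024,-0.24,0,0,0,0,1],[-0.027,-0.27,0,0,0,0,1],[-0.03,-0.3,0,0,0,0,1],[-0.032,-0.33,0,0,0,0,1],[-0.034,-0.355,0,0,0,0,1],[-0.036,-0.372,0,0,0,0,1],[-0.036,-0.38,0,0,0,0,1],[-0.036,-0.381,0,0,0,0,1],[-0.036,-0.381,0,0,0,0,1],[-0.036,-0.381,0,0,0,0,1]]'
python3 - <<'E'
from h import *
import cv2
s=get_state(); im=eyes.grab_frame("wrist"); print(s['tcp_pos'],s['tcp_rot'],s['opening'])
np.save("w3.npy",np.r_[s['tcp_pos'],s['tcp_rot']])
cv2.imwrite("pics/w3.png",cv2.resize(im[0:300,56:456,::-1],(800,600),interpolation=cv2.INTER_CUBIC))
E
```

```text
time: 10.9
tcp_pos: [0.4994, 0.2093, 0.1033]
tcp_rot: [0.992, 0.128, -0.0, 0.0]
ft_force: [-0.4, -0.4, -0.1]
opening: 0.0443
gripper_force: 25.0
[0.49937919 0.20931452 0.10326742] [ 9.91758552e-01  1.28119314e-01 -4.71518014e-04  4.39348908e-04] 0.044322977413770066
```

View pics/w3.png

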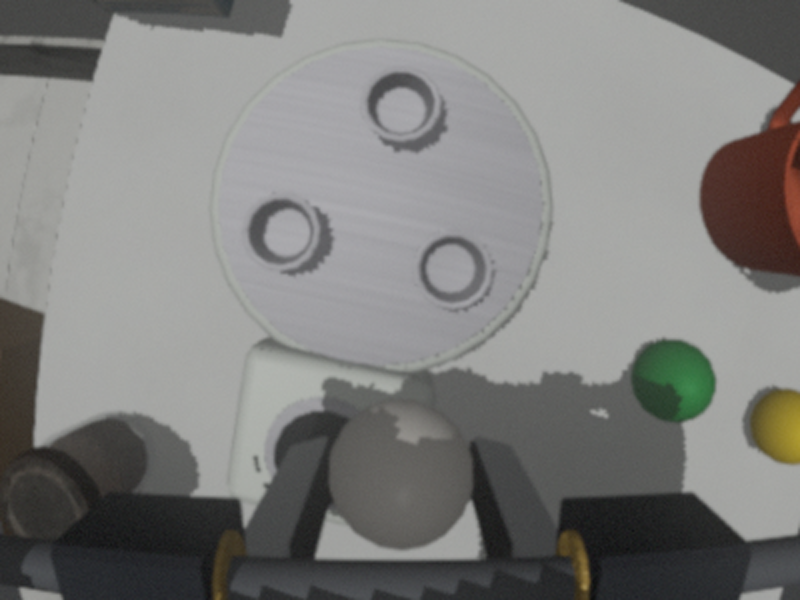

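The picture shows the egg held at (400,475), with cup rims at about (402,104), (283,233) and (454,271). The pan's outline is centred near (381,206).

Run:
```python
from h import *
np.set_printoptions(precision=4,suppress=True)
a=np.load("w3.npy"); s={'tcp_pos':a[:3],'tcp_rot':a[3:]}; Rt=R.from_quat(a[3:])
P={}
for n,p,z in[("back",(402,104),.052),("left",(283,233),.052),("right",(454,271),.052),("pan",(381,206),.034),("egg",(400,475),.148),("dialdisc",(315,450),.052)]:
    q=wplane(s,56+p[0]/2,p[1]/2,z); P[n]=q; print(n,q,"tool",Rt.inv().apply(q-a[:3]))
b,l,r=(P[k][:2] for k in("back","left","right"))
print([np.linalg.norm(x) for x in(b-l,b-r,l-r)]); c=(b+l+r)/3; m=(l+r)/2; d=b-m; print("c",c,"yaw",np.degrees(np.arctan2(d[1],d[0])),np.degrees(np.arctan2(-(l-r)[0],(l-r)[1])))
```

```text
back [0.6286 0.2427 0.052 ] tool [0.1335 0.0006 0.0511]
left [0.5587 0.2796 0.052 ] tool [ 0.0753 -0.0529  0.0511]
right [0.5609 0.2008 0.052 ] tool [0.0574 0.0238 0.0512]
pan [0.5819 0.2406 0.034 ] tool [ 0.0878 -0.0093  0.0692]
egg [0.4981 0.2095 0.148 ] tool [-0.0012 -0.0004 -0.0447]
dialdisc [0.4629 0.2422 0.052 ] tool [-0.0269 -0.0411  0.0513]
[np.float64(0.07912270386112452), np.float64(0.07962434960126229), np.float64(0.07879766654996634)]
c [0.5827 0.241 ] yaw 2.0265476533137763 1.6063701143809177
```

```bash
python3 -m inch '[[0.01,0,0,0,0,0,1],[0.03,0,0,0,0,0,1],[0.06,0.001,0,0,0,0,1],[0.09,0.001,0,0,0,0,1],[0.115,0.001,0,0,0,0,1],[0.13,0.001,0.005,0,0,0,1],[0.1345,0.001,0.015,0,0,0,1],[0.1345,0.001,0.03,0,0,0,1],[0.1345,0.001,0.045,0,0,0,1],[0.1345,0.001,0.057,0,0,0,1],[0.1345,0.001,0.064,0,0,0,1],[0.1345,0.001,0.067,0,0,0,1],[0.1345,0.001,0.067,0,0,0,1],[0.1345,0.001,0.067,0,0,0,1]]'
```

```text
time: 12.12
tcp_pos: [0.63, 0.2436, 0.0376]
tcp_rot: [0.992, 0.129, 0.001, -0.0]
ft_force: [0.3, 1.2, -0.2]
opening: 0.0438
gripper_force: 25.0
```

```bash
python3 -m inch '[[0,0,0.002,0,0,0,1],[0,0,0.004,0,0,0,1],[0,0,0.006,0,0,0,1],[0,0,0.0075,0,0,0,1],[0,0,0.0085,0,0,0,1],[0,0,0.0085,0,0,0,1],[0,0,0.0085,0,0,0,1]]'
```

```text
time: 12.7
tcp_pos: [0.63, 0.2434, 0.0288]
tcp_rot: [0.992, 0.128, 0.0, 0.0]
ft_force: [-0.5, -1.5, 1.8]
opening: 0.044
gripper_force: 25.0
```

```bash
python3 -m inch '[[0,0,0.0005,0,0,0,1],[0,0,0.001,0,0,0,1],[0,0,0.001,0,0,0,1]]'; python3 -m inch '[[0,0,0,0,0,0,0],[0,0,0,0,0,0,-0.1],[0,0,0,0,0,0,-0.35],[0,0,0,0,0,0,-0.35],[0,0,0,0,0,0,-0.35],[0,0,0,0,0,0,-0.35],[0,0,0,0,0,0,-0.35],[0,0,-0.01,0,0,0,-0.35],[0,0,-0.03,0,0,0,-0.35],[0,0,-0.055,0,0,0,-0.35],[0,0,-0.07,0,0,0,-0.35],[0,0,-0.075,0,0,0,-0.35],[0,0,-0.075,0,0,0,-0.35]]'
python3 - <<'E'
from h import *
import cv2
s=get_state(); im=eyes.grab_frame("wrist"); np.save("w4.npy",np.r_[s['tcp_pos'],s['tcp_rot']])
cv2.imwrite("pics/w4raw.png",im[:,:,::-1])
# where egg would project: brightness stats around
c=eyes.get_calibration("wrist");H=c['hand_eye']
p=np.array([.6287,.2425,.0735]); q=H[:3,:3].T@(R.from_quat(s['tcp_rot']).inv().apply(p-s['tcp_pos'])-H[:3,3])
t=np.arctan2(np.hypot(q[0],q[1]),q[2]); k=c['fx']*t/np.hypot(q[0],q[1]); u,v=c['cx']+k*q[0],c['cy']+k*q[1]; print(u,v)
g=cv2.GaussianBlur(im,(0,0),1).mean(2); print(g[int(v)-50:int(v)+50:4,int(u)].astype(int)); print(g[int(v),int(u)-56:int(u)+60:4].astype(int))
E
```

```text
time: 12.95
tcp_pos: [0.6302, 0.2434, 0.0286]
tcp_rot: [0.992, 0.129, 0.001, 0.0]
ft_force: [-1.0, -1.8, 5.1]
opening: 0.0438
gripper_force: 25.0
time: 14.03
tcp_pos: [0.6311, 0.244, 0.1055]
tcp_rot: [0.992, 0.129, 0.003, -0.0]
ft_force: [-0.5, 0.0, -0.3]
opening: 0.0635
gripper_force: 0.0
257.4480692721771 206.42768581887253
[151 170 164 165 162 161 122 131 146 156 140 106 108 111 109 105 102 100
  94  86  84  83  85  83  96]
[158 159 158 158 157 137  94  92  95  99 102 104 106 107 109 110 112 117
 102  98  91  86  86  85  85  85  85  84  85]
```

```bash
python3 -m inch '[[-0.006,0.012,0,0,0,0,-0.6],[-0.017,0.036,0,0,0,0,-0.6],[-0.031,0.067,0,0,0,0,-0.6],[-0.046,0.1,0,0,0,0,-0.6],[-0.061,0.133,0,0,0,0,-0.6],[-0.076,0.166,0,0,0,0,-0.6],[-0.092,0.2,0,0,0,0,-0.6],[-0.107,0.233,0,0,0,0,-0.6],[-0.122,0.266,0,0,0,0,-0.6],[-0.137,0.299,0,0,0,0,-0.6],[-0.152,0.33,0,0,0,0,-0.6],[-0.164,0.356,0,0,0,0,-0.6],[-0.172,0.374,0,0,0,0,-0.6],[-0.176,0.3826,0,0,0,0,-0.6],[-0.176,0.3826,0.02,0,0,0,-0.6],[-0.176,0.3826,0.03,0,0,0,-0.6],[-0.176,0.3826,0.03,0,0,0,-0.6],[-0.176,0.3826,0.03,0,0,0,-0.6]]'
```

```text
time: 15.58
tcp_pos: [0.5558, -0.1701, 0.0706]
tcp_rot: [0.992, 0.129, -0.002, -0.001]
ft_force: [0.0, -0.6, 0.1]
opening: 0.0752
gripper_force: 0.0
```

```bash
python3 -m inch '[[0.001,0.001,0.02,0,0,0,-0.6],[0.001,0.001,0.045,0,0,0,-0.6],[0.001,0.001,0.065,0,0,0,-0.6],[0.001,0.001,0.075,0,0,0,-0.6],[0.001,0.001,0.079,0,0,0,-0.6],[0.001,0.001,0.079,0,0,0,-0.6],[0.001,0.001,0.079,0,0,0,0],[0.001,0.001,0.079,0,0,0,1],[0.001,0.001,0.079,0,0,0,1],[0.001,0.001,0.079,0,0,0,1],[0.001,0.001,0.079,0,0,0,1],[0.001,0.001,0.079,0,0,0,1],[0.001,0.001,0.079,0,0,0,1],[0.001,0.001,0.079,0,0,0,1]]' 25
```

```text
time: 16.75
tcp_pos: [0.5586, -0.171, -0.0058]
tcp_rot: [0.992, 0.129, 0.0, -0.001]
ft_force: [-1.7, 4.7, 5.9]
opening: 0.0438
gripper_force: 25.0
```

```bash
python3 -m inch '[[0,-0.001,0,0,0,0,1],[0,-0.001,0,0,0,0,1],[0,-0.001,0,0,0,0,1]]' 25
```

```text
time: 17.0
tcp_pos: [0.5586, -0.171, -0.0058]
tcp_rot: [0.992, 0.129, 0.001, 0.0]
ft_force: [-1.6, 2.9, 5.1]
opening: 0.0441
gripper_force: 25.0
```

```bash
python3 -m inch '[[0,0,-0.003,0,0,0,1],[0,0,-0.01,0,0,0,1],[0,0,-0.022,0,0,0,1],[0,0,-0.04,0,0,0,1],[0,0,-0.06,0,0,0,1],[0,0,-0.08,0,0,0,1],[0,0,-0.096,0,0,0,1],[0,0,-0.106,0,0,0,1],[0,0,-0.11,0,0,0,1],[0,0,-0.11,0,0,0,1]]' 25; python3 -m inch '[[0.003,-0.01,0,0,0,0,1],[0.008,-0.03,0,0,0,0,1],[0.016,-0.06,0,0,0,0,1],[0.024,-0.09,0,0,0,0,1],[0.032,-0.12,0,0,0,0,1],[0.04,-0.15,0,0,0,0,1],[0.047,-0.18,0,0,0,0,1],[0.055,-0.21,0,0,0,0,1],[0.063,-0.24,0,0,0,0,1],[0.071,-0.27,0,0,0,0,1],[0.079,-0.3,0,0,0,0,1],[0.087,-0.33,0,0,0,0,1],[0.095,-0.36,0,0,0,0,1],[0.103,-0.39,0,0,0,0,1],[0.11,-0.415,0,0,0,0,1],[0.113,-0.43,0,0,0,0,1],[0.115,-0.436,0,0,0,0,1],[0.115,-0.436,0,0,0,0,1],[0.115,-0.436,0.005,0,0,0,1],[0.115,-0.436,0.005,0,0,0,1]]'
python3 - <<'E'
from h import *
import cv2
np.set_printoptions(precision=4,suppress=True)
s=get_state(); im=eyes.grab_frame("wrist"); cv2.imwrite("pics/w5raw.png",im[:,:,::-1]); print(s['tcp_pos'],s['ft_force'])
g=cv2.GaussianBlur(im,(0,0),1).mean(2).astype(int)
# egg outline row-wise near expected held-egg pixel (256,237)
print(g[237,200:316:3]); print(g[180:290:3,256])
w3=cv2.imread("pics/w3.png"); w=cv2.GaussianBlur(w3,(0,0),2).mean(2).astype(int)
print(w[474,288:520:6]); print(w[360:580:6,400])
E
```

```text
time: 17.83
tcp_pos: [0.5587, -0.1715, 0.1048]
tcp_rot: [0.992, 0.128, 0.001, 0.001]
ft_force: [-0.2, 0.7, -0.5]
opening: 0.0438
gripper_force: 25.0
time: 19.5
tcp_pos: [0.5577, 0.2782, 0.097]
tcp_rot: [0.992, 0.128, -0.001, 0.001]
ft_force: [-0.8, -1.3, -1.1]
opening: 0.0437
gripper_force: 25.0
[0.5577 0.2782 0.097 ] [-0.8029 -1.3145 -1.0689]
[75 74 74 73 65 47 46 74 86 88 90 90 91 92 92 93 93 94 93 94 93 93 92 91
 91 90 89 88 85 82 77 42 32 47 65 65 66 65 65]
[136 141 145 136 121  98  85  84  95 106 110 119 119 121  94  92  92  93
  93  93  94  95  97 100 102  99  96  94  92  91  89  87  99 103  51  57
  64]
[75 75 75 75 68 46 45 73 88 90 91 92 95 95 96 97 97 98 98 98 98 97 97 96
 95 94 92 91 89 88 82 48 35 50 69 70 69 70 69]
[149 150 117 131 141 118  97  96 109 117 121 127 127 124  96  95  97  97
  98  98  99 100 104 105 102  99  97  97  94  93  91  94 148 133  54  57
  65]
```

```bash
python3 -m inch '[[0.001,0,0.01,0,0,0,1],[0.001,0,0.025,0,0,0,1],[0.001,0,0.04,0,0,0,1],[0.001,0,0.052,0,0,0,1],[0.001,0,0.059,0,0,0,1],[0.001,0,0.062,0,0,0,1],[0.001,0,0.062,0,0,0,1],[0.001,0,0.062,0,0,0,1]]'
```

```text
time: 20.22
tcp_pos: [0.5595, 0.2802, 0.0368]
tcp_rot: [0.992, 0.128, 0.0, -0.0]
ft_force: [-0.2, -0.1, -0.2]
opening: 0.0437
gripper_force: 25.0
```

```bash
python3 -m inch '[[0,0,0.002,0,0,0,1],[0,0,0.004,0,0,0,1],[0,0,0.006,0,0,0,1],[0,0,0.0075,0,0,0,1],[0,0,0.0085,0,0,0,1],[0,0,0.009,0,0,0,1],[0,0,0.009,0,0,0,1]]'
```

```text
time: 20.8
tcp_pos: [0.5608, 0.2811, 0.0295]
tcp_rot: [0.992, 0.129, 0.002, -0.001]
ft_force: [1.4, 1.0, 5.3]
opening: 0.0438
gripper_force: 25.0
```

```bash
python3 -m inch '[[0,0,0.0005,0,0,0,1],[0,0,0.0008,0,0,0,1],[0,0,0.0008,0,0,0,1]]'; python3 -m inch '[[0,0,0,0,0,0,0],[0,0,0,0,0,0,-0.1],[0,0,0,0,0,0,-0.35],[0,0,0,0,0,0,-0.35],[0,0,0,0,0,0,-0.35],[0,0,0,0,0,0,-0.35],[0,0,0,0,0,0,-0.35],[0,0,-0.01,0,0,0,-0.35],[0,0,-0.03,0,0,0,-0.35],[0,0,-0.055,0,0,0,-0.35],[0,0,-0.07,0,0,0,-0.35],[0,0,-0.075,0,0,0,-0.35],[0,0,-0.075,0,0,0,-0.35],[0,0,-0.075,0,0,0,-0.35]]'
```

```text
time: 21.05
tcp_pos: [0.5611, 0.2813, 0.0292]
tcp_rot: [0.992, 0.129, 0.003, -0.001]
ft_force: [0.7, 1.0, 6.0]
opening: 0.044
gripper_force: 25.0
time: 22.22
tcp_pos: [0.5589, 0.2801, 0.1013]
tcp_rot: [0.992, 0.129, -0.0, 0.0]
ft_force: [0.4, -0.3, -0.2]
opening: 0.0637
gripper_force: 0.0
```

```bash
python3 -m inch '[[-0.006,0.012,0,0,0,0,-0.6],[-0.016,0.036,0,0,0,0,-0.6],[-0.03,0.067,0,0,0,0,-0.6],[-0.044,0.1,0,0,0,0,-0.6],[-0.059,0.133,0,0,0,0,-0.6],[-0.074,0.166,0,0,0,0,-0.6],[-0.089,0.2,0,0,0,0,-0.6],[-0.103,0.233,0,0,0,0,-0.6],[-0.118,0.266,0,0,0,0,-0.6],[-0.133,0.3,0,0,0,0,-0.6],[-0.148,0.333,0,0,0,0,-0.6],[-0.162,0.365,0,0,0,0,-0.6],[-0.175,0.395,0,0,0,0,-0.6],[-0.185,0.418,0,0,0,0,-0.6],[-0.192,0.433,0,0,0,0,-0.6],[-0.194,0.438,0.01,0,0,0,-0.6],[-0.194,0.438,0.025,0,0,0,-0.6],[-0.194,0.438,0.03,0,0,0,-0.6],[-0.194,0.438,0.03,0,0,0,-0.6],[-0.194,0.438,0.03,0,0,0,-0.6]]'
```

```text
time: 23.88
tcp_pos: [0.4823, -0.1918, 0.0704]
tcp_rot: [0.992, 0.129, -0.001, -0.001]
ft_force: [0.7, 0.3, 0.5]
opening: 0.0754
gripper_force: 0.0
```

```bash
python3 -m inch '[[0.0005,0.001,0.02,0,0,0,-0.6],[0.0005,0.001,0.045,0,0,0,-0.6],[0.0005,0.001,0.065,0,0,0,-0.6],[0.0005,0.001,0.075,0,0,0,-0.6],[0.0005,0.001,0.078,0,0,0,-0.6],[0.0005,0.001,0.078,0,0,0,-0.6],[0.0005,0.001,0.078,0,0,0,0],[0.0005,0.001,0.078,0,0,0,1],[0.0005,0.001,0.078,0,0,0,1],[0.0005,0.001,0.078,0,0,0,1],[0.0005,0.001,0.078,0,0,0,1],[0.0005,0.001,0.078,0,0,0,1],[0.0005,0.001,0.078,0,0,0,1],[0.0005,0.001,0.078,0,0,0,1]]' 25; python3 -m inch '[[0,0,0,0,0,0,1],[0,0,0,0,0,0,1]]' 25
```

```text
time: 25.05
tcp_pos: [0.4842, -0.1935, -0.0057]
tcp_rot: [0.992, 0.129, 0.0, -0.0]
ft_force: [-0.5, 2.8, 3.7]
opening: 0.044
gripper_force: 25.0
time: 25.22
tcp_pos: [0.4842, -0.1935, -0.0058]
tcp_rot: [0.992, 0.129, 0.0, -0.0]
ft_force: [-1.3, 1.9, 5.9]
opening: 0.0441
gripper_force: 25.0
```

```bash
python3 -m inch '[[0,0,-0.003,0,0,0,1],[0,0,-0.01,0,0,0,1],[0,0,-0.022,0,0,0,1],[0,0,-0.04,0,0,0,1],[0,0,-0.06,0,0,0,1],[0,0,-0.08,0,0,0,1],[0,0,-0.096,0,0,0,1],[0,0,-0.106,0,0,0,1],[0,0,-0.11,0,0,0,1],[0,0,-0.11,0,0,0,1]]' 25; python3 -m inch '[[0.005,-0.01,0,0,0,0,1],[0.014,-0.028,0,0,0,0,1],[0.027,-0.055,0,0,0,0,1],[0.04,-0.082,0,0,0,0,1],[0.053,-0.109,0,0,0,0,1],[0.067,-0.137,0,0,0,0,1],[0.08,-0.164,0,0,0,0,1],[0.093,-0.191,0,0,0,0,1],[0.106,-0.218,0,0,0,0,1],[0.12,-0.246,0,0,0,0,1],[0.133,-0.273,0,0,0,0,1],[0.146,-0.3,0,0,0,0,1],[0.158,-0.325,0,0,0,0,1],[0.168,-0.345,0,0,0,0,1],[0.174,-0.357,0,0,0,0,1],[0.176,-0.3614,0,0,0,0,1],[0.176,-0.3614,0,0,0,0,1],[0.176,-0.3614,0.005,0,0,0,1],[0.176,-0.3614,0.005,0,0,0,1],[0.176,-0.3614,0.005,0,0,0,1]]'
python3 - <<'E'
from h import *
import cv2
im=eyes.grab_frame("wrist"); cv2.imwrite("pics/w6raw.png",im[:,:,::-1])
g=cv2.GaussianBlur(im,(0,0),1).mean(2).astype(int)
print(g[237,200:316:3]); print(g[180:290:3,256])
E
```

```text
time: 26.05
tcp_pos: [0.4845, -0.1941, 0.1049]
tcp_rot: [0.992, 0.128, 0.001, 0.001]
ft_force: [-0.1, 1.6, -1.9]
opening: 0.0439
gripper_force: 25.0
time: 27.72
tcp_pos: [0.5614, 0.1993, 0.0979]
tcp_rot: [0.992, 0.128, -0.001, 0.0]
ft_force: [-0.2, -0.1, -1.3]
opening: 0.0439
gripper_force: 25.0
[73 73 73 72 63 43 43 73 86 89 89 91 91 93 94 95 95 95 95 95 95 95 94 93
 92 92 90 89 87 85 79 44 33 50 68 68 68 68 67]
[143 135 147 136 114  90  86  85  91  98 112 112 121  97  92  93  94  94
  95  95  96  97 100 101 104 102  99  97  96  94  92  90  97 116  55  60
  67]
```

```bash
python3 -m inch '[[0,0,0.01,0,0,0,1],[0,0,0.025,0,0,0,1],[0,0,0.04,0,0,0,1],[0,0,0.052,0,0,0,1],[0,0,0.059,0,0,0,1],[0,0,0.062,0,0,0,1],[0,0,0.062,0,0,0,1],[0,0,0.062,0,0,0,1]]'
```

```text
time: 28.43
tcp_pos: [0.5623, 0.2007, 0.037]
tcp_rot: [0.992, 0.129, 0.0, 0.0]
ft_force: [0.9, 0.3, -0.1]
opening: 0.0436
gripper_force: 25.0
```

```bash
python3 -m inch '[[0,0,0.002,0,0,0,1],[0,0,0.004,0,0,0,1],[0,0,0.006,0,0,0,1],[0,0,0.0075,0,0,0,1],[0,0,0.0085,0,0,0,1],[0,0,0.0095,0,0,0,1],[0,0,0.0095,0,0,0,1]]'
```

```text
time: 29.02
tcp_pos: [0.5638, 0.2016, 0.0292]
tcp_rot: [0.992, 0.129, 0.003, -0.001]
ft_force: [1.2, 1.4, 4.1]
opening: 0.044
gripper_force: 25.0
```

```bash
python3 -m inch '[[0,0,0,0,0,0,0],[0,0,0,0,0,0,-0.1],[0,0,0,0,0,0,-0.35],[0,0,0,0,0,0,-0.35],[0,0,0,0,0,0,-0.35],[0,0,0,0,0,0,-0.35],[0,0,0,0,0,0,-0.35],[0,0,-0.01,0,0,0,-0.35],[0,0,-0.03,0,0,0,-0.35],[0,0,-0.055,0,0,0,-0.35],[0,0,-0.075,0,0,0,-0.35],[0,0,-0.082,0,0,0,-0.35],[0,0,-0.082,0,0,0,-0.35],[0,0,-0.082,0,0,0,-0.35]]'; python3 -m inch '[[-0.003,-0.002,0,0,0,-3,-0.1],[-0.008,-0.005,0,0,0,-9,-0.1],[-0.015,-0.01,0,0,0,-16,-0.1],[-0.023,-0.015,0,0,0,-23,-0.1],[-0.031,-0.02,0,0,0,-30,-0.1],[-0.039,-0.026,0,0,0,-37,-0.1],[-0.047,-0.031,0,0,0,-44,-0.1],[-0.055,-0.037,0,0,0,-51,-0.1],[-0.063,-0.042,0,0,0,-58,-0.1],[-0.07,-0.047,0,0,0,-65,-0.1],[-0.076,-0.051,0,0,0,-72,-0.1],[-0.082,-0.055,0,0,0,-79,-0.1],[-0.087,-0.058,0,0,0,-86,-0.1],[-0.09,-0.06,0,0,0,-93,-0.1],[-0.0917,-0.0618,0,0,0,-100,-0.1],[-0.0917,-0.0618,0,0,0,-107,-0.1],[-0.0917,-0.0618,0,0,0,-114,-0.1],[-0.0917,-0.0618,0,0,0,-119,-0.1],[-0.0917,-0.0618,0,0,0,-120,-0.1],[-0.0917,-0.0618,0,0,0,-120,-0.1]]'
```

```text
time: 30.18
tcp_pos: [0.5619, 0.2006, 0.1091]
tcp_rot: [0.992, 0.129, 0.0, 0.0]
ft_force: [-0.4, -0.4, 0.2]
opening: 0.0633
gripper_force: 0.0
time: 31.85
tcp_pos: [0.4565, 0.2366, 0.1073]
tcp_rot: [0.385, 0.923, -0.001, -0.001]
ft_force: [0.2, -0.3, -0.2]
opening: 0.0519
gripper_force: 0.0
```

```bash
python3 -m inch '[[0,0,0,0,0,-3,-0.1],[0,0,0,0,0,-9,-0.1],[0,0,0,0,0,-16,-0.1],[0,0,0,0,0,-23,-0.1],[0,0,0,0,0,-30,-0.1],[0,0,0,0,0,-37,-0.1],[0,0,0,0,0,-43,-0.1],[0,0,0,0,0,-46,-0.1],[0,0,0,0,0,-47,-0.1],[0,0,0,0,0,-47,-0.1],[0,0,0,0,0,-47,-0.1]]'
python3 - <<'E'
from h import *
import cv2
s=get_state(); im=eyes.grab_frame("wrist"); print(s['tcp_pos'],s['tcp_rot'],s['joint_pos'],R.from_quat(s['tcp_rot']).as_matrix())
np.save("w7.npy",np.r_[s['tcp_pos'],s['tcp_rot']])
cv2.imwrite("pics/w7.png",cv2.resize(im[84:384,56:456,::-1],(800,600),interpolation=cv2.INTER_CUBIC)); cv2.imwrite("pics/w7raw.png",im[:,:,::-1])
E
```

```text
time: 32.77
tcp_pos: [0.4573, 0.2369, 0.1086]
tcp_rot: [-0.014, 1.0, -0.0, -0.0]
ft_force: [0.5, -0.5, 0.0]
opening: 0.0516
gripper_force: 0.0
[0.45726672 0.23693506 0.10861183] [-1.44446495e-02  9.99895599e-01 -1.70353873e-04 -3.38897422e-04] [ 3.68006104e-01  2.98135314e-02  1.55070386e+00 -8.49567694e-05
  1.56182910e+00 -1.23167973e+00] [[-9.99582475e-01 -2.88863983e-02 -6.72802677e-04]
 [-2.88861674e-02  9.99582646e-01 -3.50462684e-04]
 [ 6.82645485e-04 -3.30881666e-04 -9.99999712e-01]]
```

```bash
python3 -c "
from tile import *
tile('t2',rs=(145,205,205,285),rc=(145,205,180,260),rw=(84,384,156,356))"
```

```text
[0.4572979  0.23697564 0.1087017 ] 0.05155255334882579 32.8167
```

View pics/t2.png

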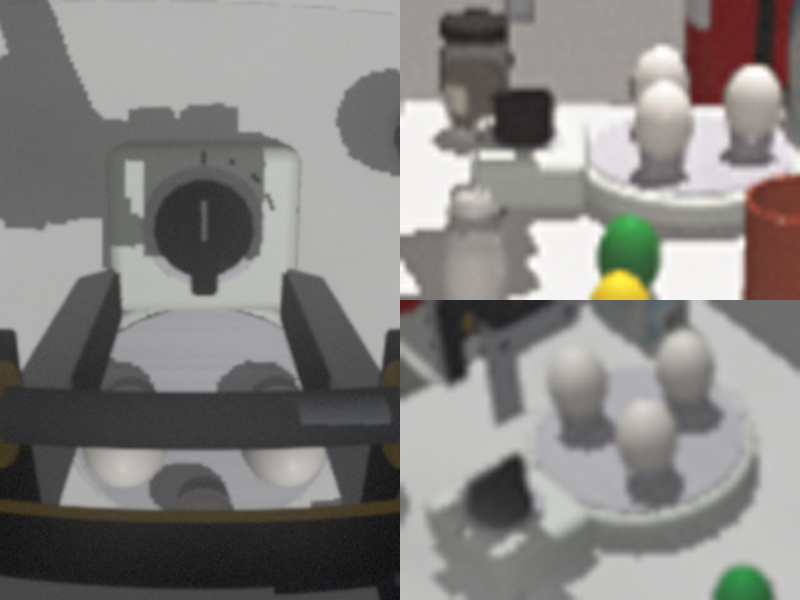

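All three eggs stand upright in the cups (side and scene tiles). In the wrist tile the dial disc is centred at about (204,230), with the bar vertical at column 204.

Run:
```python
from h import *
np.set_printoptions(precision=4,suppress=True)
a=np.load("wlast.npy"); s={'tcp_pos':a[:3],'tcp_rot':a[3:]}; Rt=R.from_quat(a[3:])
for n,p,z in[("disc",(204,231),.052),("bar front top",(204,202),.082),("bar back top",(203,290),.082),("consL",(106,250),.044),("consR",(300,250),.044)]:
    q=wplane(s,156+p[0]/2,84+p[1]/2,z); print(n,q,"tool",Rt.inv().apply(q-a[:3]))
```

```text
disc [0.459 0.239 0.052] tool [-0.0018  0.002   0.0567]
bar front top [0.4388 0.2383 0.082 ] tool [0.0185 0.0018 0.0267]
bar back top [0.4777 0.239  0.082 ] tool [-0.0205  0.0014  0.0267]
consL [0.4722 0.1909 0.044 ] tool [-0.0136 -0.0465  0.0647]
consR [0.4695 0.2871 0.044 ] tool [-0.0137  0.0497  0.0647]
```

```bash
python3 -m inch '[[-0.001,0.0015,0.01,0,0,0,-0.1],[-0.001,0.0015,0.03,0,0,0,-0.1],[-0.001,0.0015,0.05,0,0,0,-0.1],[-0.001,0.0015,0.065,0,0,0,-0.1],[-0.001,0.0015,0.075,0,0,0,-0.1],[-0.001,0.0015,0.081,0,0,0,-0.1],[-0.001,0.0015,0.083,0,0,0,-0.1],[-0.001,0.0015,0.083,0,0,0,-0.1],[-0.001,0.0015,0.083,0,0,0,1],[-0.001,0.0015,0.083,0,0,0,1],[-0.001,0.0015,0.083,0,0,0,1],[-0.001,0.0015,0.083,0,0,0,1],[-0.001,0.0015,0.083,0,0,0,1],[-0.001,0.0015,0.083,0,0,0,1],[-0.001,0.0015,0.083,0,0,0,1],[-0.001,0.0015,0.083,0,0,0,1]]' 50; python3 -m inch '[[0,0,0,0,0,0,1],[0,0,0,0,0,0,1]]' 50
```

```text
time: 34.3
tcp_pos: [0.4585, 0.2384, 0.0263]
tcp_rot: [-0.015, 1.0, -0.0, 0.0]
ft_force: [-1.0, -0.3, -0.0]
opening: 0.0116
gripper_force: 50.0
time: 34.47
tcp_pos: [0.4585, 0.2384, 0.0262]
tcp_rot: [-0.015, 1.0, -0.0, 0.0]
ft_force: [-0.3, -1.9, 2.0]
opening: 0.0114
gripper_force: 50.0
```

```bash
python3 -m inch '[[0,0,0,0,0,2,1],[0,0,0,0,0,5,1],[0,0,0,0,0,8,1],[0,0,0,0,0,11,1],[0,0,0,0,0,14,1],[0,0,0,0,0,17,1],[0,0,0,0,0,20,1],[0,0,0,0,0,23,1],[0,0,0,0,0,26,1],[0,0,0,0,0,29,1],[0,0,0,0,0,31,1],[0,0,0,0,0,31,1],[0,0,0,0,0,31,1]]' 50; python3 -c "
from h import *
s=get_state();print(s['ft_torque'],s['ft_force'],s['joint_pos'][5],R.from_quat(s['tcp_rot']).as_euler('zyx',degrees=True))"
```

```text
time: 35.55
tcp_pos: [0.4587, 0.2387, 0.0262]
tcp_rot: [0.252, 0.968, 0.0, 0.0]
ft_force: [0.8, -0.6, 1.5]
opening: 0.0114
gripper_force: 50.0
[-0.12855629 -0.14269279  0.20843013] [ 0.77509945 -0.62349229  1.51956103] -0.6917571974130863 [-1.50848459e+02  3.20593158e-02 -1.79990201e+02]
```

```bash
python3 -m inch '[[0,0,0,0,0,2,1],[0,0,0,0,0,5,1],[0,0,0,0,0,8,1],[0,0,0,0,0,11,1],[0,0,0,0,0,14,1],[0,0,0,0,0,17,1],[0,0,0,0,0,20,1],[0,0,0,0,0,23,1],[0,0,0,0,0,26,1],[0,0,0,0,0,29,1],[0,0,0,0,0,32,1],[0,0,0,0,0,35,1],[0,0,0,0,0,37,1],[0,0,0,0,0,38.5,1],[0,0,0,0,0,39,1],[0,0,0,0,0,39,1],[0,0,0,0,0,39,1],[0,0,0,0,0,39,1]]' 50; python3 -c "
from h import *
import cv2
s=get_state();print(s['ft_torque'],s['ft_force'],s['joint_pos'][5],R.from_quat(s['tcp_rot']).as_euler('zyx',degrees=True))
im=eyes.grab_frame('wrist');cv2.imwrite('pics/w8.png',im[:,:,::-1])
g=cv2.cvtColor(im,cv2.COLOR_RGB2GRAY)
# dial pointer line: bright ridge within dark disc near image centre
c=g[165:220,225:290];print(c[::3,::3])"
```

```text
time: 37.05
tcp_pos: [0.459, 0.239, 0.0262]
tcp_rot: [0.561, 0.828, 0.001, 0.0]
ft_force: [3.3, 2.2, 1.0]
opening: 0.0114
gripper_force: 50.0
[ 0.2602578  -0.52999654  0.20431102] [3.31081645 2.2220506  0.95771152] -0.010506995069475198 [-1.11811788e+02  7.35450946e-02 -1.79951664e+02]
[[160 171 175 177 176 175 175 175 175 177 176 176 174 172 171 171 167 167
  164 164 160 153]
 [163 172 175 176 174 175 175 176 175 176 176 175 175 176 175 175 173 170
  169 167 164 164]
 [167 174 175 175 175 174 175 176 174 175 174 175 175 174 175 175 175 174
  174 173 171 169]
 [169 175 175 175 175 174 174 174 142 144 108 138 146 175 175 176 175 174
  175 176 175 174]
 [174 174 174 172 134 172 173 173 143 154 143 157 159 175 174 174 174 174
  175 174 174 175]
 [173 172 150 104 122 170 173 174 175 174 174 170 174 176 174 174 174 174
  173 174 174 173]
 [175 174 171 163 174 171 167 158 149 143 151 147 149 157 161 170 174 174
  174 174 174 174]
 [174 174 173 169 144 144 149 147 149 152 149 151 150 150 152 150 155 167
  174 174 174 173]
 [173 172 159 144 147 146 148 148 148 151 149 150 150 149 152 151 151
[... 254 characters left out ...]
4  54  52  57  60  59  63 111
  149 151 153 147]
 [146 147 133  65  56  56  57  52  51  52  50  51  53  55  57  60  60  62
   90 149 151 151]
 [146 133  63  55  54  56  51  52  51  49  50  49  51  49  57  57  56  56
   57  84 144 151]
 [141  64  54  56  56  56  48  51  51  52  49  48  51  47  55  55  57  58
   58  56 108 150]
 [119  53  52  54  50  50  47  50  53  45  66  58  51  50  50  54  54  54
   53  53  60 144]
 [ 68  51  53  51  50  48  44  47  47  49 159  99  50  51  50  50  51  55
   53  54  53 110]
 [ 52  45  49  49  45  46  46  43  47  50 161  97  48  46  46  45  49  51
   51  49  55  60]
 [ 48  46  45  50  57  65  67  48  39  43 132  60  46  44  51  70  59  52
   53  49  52  50]]
```

The dial has turned 70° (1.22 rad). The pointer lines up with the three-dot mark, the spring torque is 0.20 N m as expected, and the grip is holding.

```bash
python3 -c "
from station import arm
print(arm.finish_job())"
```

```text
the job is handed in; nothing more can be done
None
```

All three eggs stand upright in the cooker's cups, and I handed the job in at about 37 s with the gripper still holding the dial at the third click; the hand-in gave no verdict.

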